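# Pack the condiment caddy, raise its handle and lift it level

### The job

Breakfast is over and the spices go back to the cupboard: first stand the salt shaker in the free well of the wooden condiment caddy, then swing the caddy's folded handle upright and lift the caddy by its wooden grip about ten centimetres off the table. Finish while still holding it there, steady and level, with the shaker and both spice jars standing in their wells, and leave the other things on the table where they are.

Things in the scene. Friction and masses are not known exactly. Their poses are not given: they have to be found in the camera images.
- caddy: Wooden condiment caddy, 188 mm long (its y), 66 mm deep (its x), 0.5 kg, loose on felt feet. Origin: centre of its underside, z up. Three 54 x 54 mm wells in a row along y, floor 9 mm up, 5 mm dividers 40 mm high, front and back walls 46 mm high. End panels rise to 32 mm wide ears, 116 mm high, that carry the handle's pivots at x = 0, z = 100 mm. Two wells hold spice jars; the third (any one) is free.
- well0 (a point): Centre of the floor of the well at the caddy's -y end (y = -59 mm, z = 9 mm in the caddy).
- well1 (a point): Centre of the floor of the middle well (y = 0).
- well2 (a point): Centre of the floor of the well at the caddy's +y end (y = +59 mm).
- handle (a joint): Folding wire handle, angle about its pivots (axis along caddy y), rad: 0 = flat, sticking out level past the caddy's -x side; 1.571 = upright over the wells; 3.1 = over to +x. Stiff pivots (0.028 N m): it stays at any angle it is left at. 4 mm wire, arms just outside the end panels.
- grip (a point): Middle of the handle's wooden grip: a round roller, 16 mm diameter, 88 mm long, parallel to the caddy's y, 100 mm from the pivot axis (at angle a: caddy x = -100 cos a, z = 100 + 100 sin a mm). It turns easily on the wire, so it can stay pinched from above at a fixed attitude while the handle swings.
- salt_center (a point): Salt shaker with a white body and a grey domed cap, 44 mm in diameter and 90 mm tall, 0.1 kg, standing loose on the table to the right of the caddy; this point is its centre, 45 mm above its foot. The straight body reaches 66 mm above the foot, the cap above it is narrower (34 mm).
- spice_a_center (a point): Round spice jar with a black cap, 41 mm in diameter, 105 mm tall, about 0.11 kg, standing in a well; this point is its centre, 52.5 mm above its foot.
- spice_e_center (a point): Squarish spice jar with a wide red cap, 46 mm across, 109 mm tall, about 0.11 kg, standing in another well; this point is its centre, 54.5 mm above its foot.
- pepper_mill: Wooden pepper mill, 58 mm in diameter, 150 mm tall, at the back of the table; not part of the job. Origin at the centre of its foot.
- jam_jar: Jam jar with a yellow lid, 66 mm in diameter, 100 mm tall, at the back of the table; not part of the job. Origin at the centre of its foot.
- mug: Green and white mug, 78 x 116 x 101 mm with its handle, at the back of the table; not part of the job. Origin under the middle of its outline.

How it is judged:
On the way, in this order (a step that is already met when the one before it is completed fails the run):
1. the salt shaker stands in the free well, the caddy still on the table (x of salt_center in the frame of caddy between -0.015 and 0.015 m and y of salt_center in the frame of caddy between -0.08 and 0.08 m and z of salt_center in the frame of caddy between 0.046 and 0.062 m and x of spice_a_center in the frame of caddy between -0.015 and 0.015 m and y of spice_a_center in the frame of caddy between -0.08 and 0.08 m and z of spice_a_center in the frame of caddy between 0.0535 and 0.0695 m and x of spice_e_center in the frame of caddy between -0.015 and 0.015 m and y of spice_e_center in the frame of caddy between -0.08 and 0.08 m and z of spice_e_center in the frame of caddy between 0.0555 and 0.0715 m and height (world z) of caddy below 0.01 m), for 0.2 s.
2. the handle is upright before the caddy is 50 mm up (value of joint handle between 1.32 and 1.82 rad and height (world z) of caddy below 0.05 m), for 0.1 s.
At the end, for the whole second after the job is handed in: Through the last second the fingers hold the caddy (over 2 N) by its grip (within 50 mm), underside 70 to 140 mm above the table, level within 0.12 rad, still (20 mm/s, 0.12 rad/s), handle upright within 0.25 rad, off all bystanders; shaker and jars on the well floors (8 mm), leaning under 0.25 rad (x of salt_center in the frame of caddy between -0.015 and 0.015 m and y of salt_center in the frame of caddy between -0.08 and 0.08 m and z of salt_center in the frame of caddy between 0.046 and 0.062 m and x of spice_a_center in the frame of caddy between -0.015 and 0.015 m and y of spice_a_center in the frame of caddy between -0.08 and 0.08 m and z of spice_a_center in the frame of caddy between 0.0535 and 0.0695 m and x of spice_e_center in the frame of caddy between -0.015 and 0.015 m and y of spice_e_center in the frame of caddy between -0.08 and 0.08 m and z of spice_e_center in the frame of caddy between 0.0555 and 0.0715 m and value of joint handle between 1.32 and 1.82 rad and angle between each of salt_center, spice_a_center, spice_e_center's own z axis and vertical below 0.25 rad and height (world z) of caddy between 0.07 and 0.14 m and angle between caddy's own z axis and vertical below 0.12 rad and linear speed of caddy below 0.02 m/s and angular speed of caddy below 0.12 rad/s and contact force between the fingers and caddy above 2 N and distance between the grasp point and grip below 0.05 m and contact force between caddy and pepper_mill below 0.2 N and contact force between caddy and jam_jar below 0.2 N and contact force between caddy and mug below 0.2 N); the arm keeps its last pose, push and grip.
It fails at once if the pepper mill is moved by more than 30 mm (distance of pepper_mill from where it was at the start of the episode above 0.03 m).
It fails at once if the jam jar is moved by more than 30 mm (distance of jam_jar from where it was at the start of the episode above 0.03 m).
It fails at once if the mug is moved by more than 30 mm (distance of mug from where it was at the start of the episode above 0.03 m).
It also fails if it takes over 53 s, if anything falls off the work surface, if the arm or the gripper's body presses on something with over 40 N, if the wrist force passes 120 N, or if a joint passes its speed limit or range.

### The arm

A 6-joint arm with a two-finger parallel gripper is mounted at the origin on a cart in front of the work surface, level with it; the furniture and walls round the work are solid. World frame = base frame: x ahead of the robot, y to its left, z up, the work surface at z = 0. Lengths are in m, angles in rad, forces in N, time in s.
With the tool pointing down it reaches from about 0.275 to 0.725 m from the base axis. Payload 5.6 kg.
Tool frame: the origin (TCP) lies on the front face of the gripper's body, between the roots of the fingers; the fingertips stand 73 mm ahead of it and the grasp point (between the pads) lies 54 mm ahead of it (r.tcp_to_tips is the z of the fingertips in the tool frame, in m); z points along the fingers, y is the line along which they close (so a half turn about z gives the same grasp; the last joint's range is limited). The gripper opens to 85 mm and grips with 20 to 120 N. Pads are 22 mm wide; open, the fingers measure 114 mm over their backs; the gripper's body (76 mm by 85 mm) begins 54 mm behind the grasp point. The pads swing forward as they close: fully open they stand 13 mm farther back than shut.
Start: joints at [1.397, 0.255, 0.108, 0, -1.424, -0.285], TCP at [0.244, 0.493, 0.304] pointing down, gripper open.
Joint ranges: [-2.95, 2.95], [-1.21, 1.97], [-1.09, 1.5], [-2.87, 1.71], [-2.94, -0.07], [-3.05, 3.05]. Speed limits (rad/s): [2.57, 2.57, 3.14, 3.14, 3.14, 3.14].

### API

Orientations are given as a unit quaternion [x, y, z, w].
In Python, from rig import r gives the robot as it stands.
- The arm moves only by the shell command python3 -m creep 'ROWS' [OPENING] [FORCE]. ROWS is JSON, a list that holds one entry, the list of rows, each a list of 4 numbers: the shift along the world's x, y, z in units of 50 mm (1.0 is 50 mm), then the turn about the world's z in rad. A call has exactly 10 rows; each row is the pose to reach, as a shift and turn from the pose commanded when the call began; what a row does not reach only later rows make up. A row lasts 1/8 s, in which the tool goes at most 62.5 mm and 10.7 degrees, less where a joint would pass 70% of its speed; a pose out of reach is approached as far as the arm can. A call with a gripper value outside its range is refused whole. OPENING is the opening, from -1 (shut) to 1 (fully open), set as the call begins (- or left out, the last holds). The fingers move at their own pace and stop on an object; FORCE is the grip in N (left out, the last holds). Time passes only in rows, so rows that repeat a pose let the fingers close, or fill a call up. It gives the time, the measured TCP pose, the force, the opening and the grip force at its end, in the units of the state.
- r.get_state(): the state, without advancing time (a new reading comes with each control period).
- r.read_camera(name): name is "scene" or "top" or "wrist"; returns a dict with "color" (384x512x3 uint8, red, green, blue), "range_z" (384x512 float32, m along the optical axis (not along the pixel's ray), 0 where there is no reading), "fx", "fy", "cx", "cy" (pixels), "camera_from_world" (4x4, takes a point from world to camera coordinates). Camera axes: x right, y down, z forward; pixel columns grow to the right and rows downward; lengths in m; the calibration is good to about 2 mm. A picture is of the moment at which its call begins.
- r.close_job(): hands the job in; it is judged then, once.
The state is a dict: "time": time; "q": joint angles; "qvel": joint speeds; "tau": joint torques, N m; "tool_pos": TCP position; "orientation": TCP orientation; "ft_force": force on the tool from outside, world axes, zero at the start; "moment": the same for the moment, N m; "grip_width": opening from 0.0 (shut) to 1.0 (fully open); "finger_force": force on a finger pad.
Only numpy, scipy, OpenCV 4.12 (cv2) and the standard library are available. Lean on these libraries where they do the work, as an engineer would, in place of code of your own. Each camera call takes 0.05 s, during which the arm holds its last target. There are 200 camera calls.

## Working session

There is one attempt and no reset: what is moved stays moved. The work goes in short steps, Python scripts to look and compute and a shell command to move; the robot and the scene stay as the last step left them, time stands still between calls to the robot, and variables do not carry over. Pictures are saved under pics/ and viewed, at most 10 in all, crops included, and the job is handed in when it is done.

```bash
mkdir -p pics; ls
python3 - <<'E'
from rig import r
import cv2,numpy as np
s=r.get_state();print({k:np.round(v,3).tolist() for k,v in s.items()})
a=r.read_camera("scene");b=r.read_camera("top")
for n,c in(("scene",a),("top",b)):
    np.savez(f"{n}0.npz",**c)
im=np.hstack([a["color"],b["color"]])[:,:,::-1]
cv2.imwrite("pics/a.png",cv2.resize(a["color"][:,:,::-1],(800,600)))
cv2.imwrite("pics/b.png",cv2.resize(b["color"][:,:,::-1],(800,600)))
E
```

```text
pics
{'time': 0.0, 'q': [1.397, 0.256, 0.107, -0.0, -1.424, -0.285], 'qvel': [-0.0, -0.001, -0.0, 0.001, 0.0, 0.001], 'tau': [0.0, -38.663, 23.794, 5.365, -0.006, -0.0], 'tool_pos': [0.243, 0.493, 0.303], 'orientation': [0.974, -0.227, -0.0, 0.001], 'ft_force': [-0.642, 0.256, -0.226], 'moment': [0.071, -0.032, 0.063], 'finger_force': 0.0, 'grip_width': 1.001}
```

View pics/a.png

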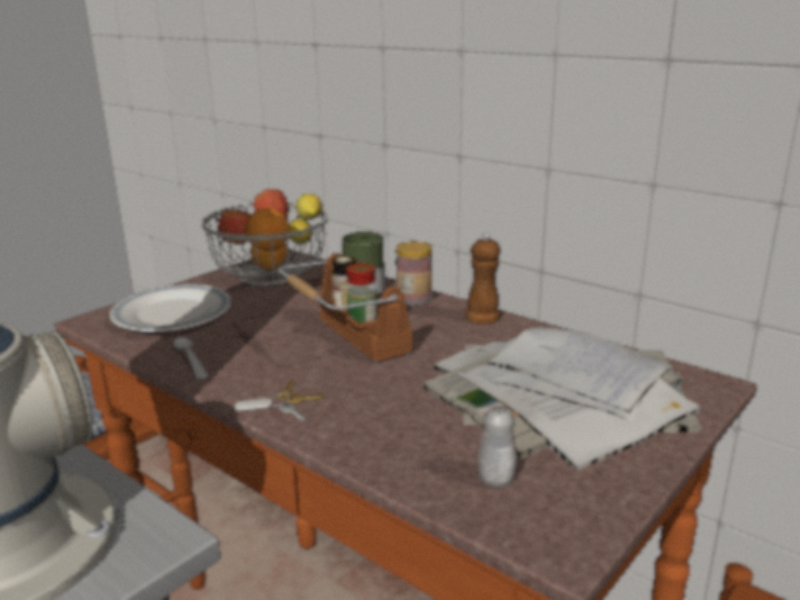

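View pics/b.png

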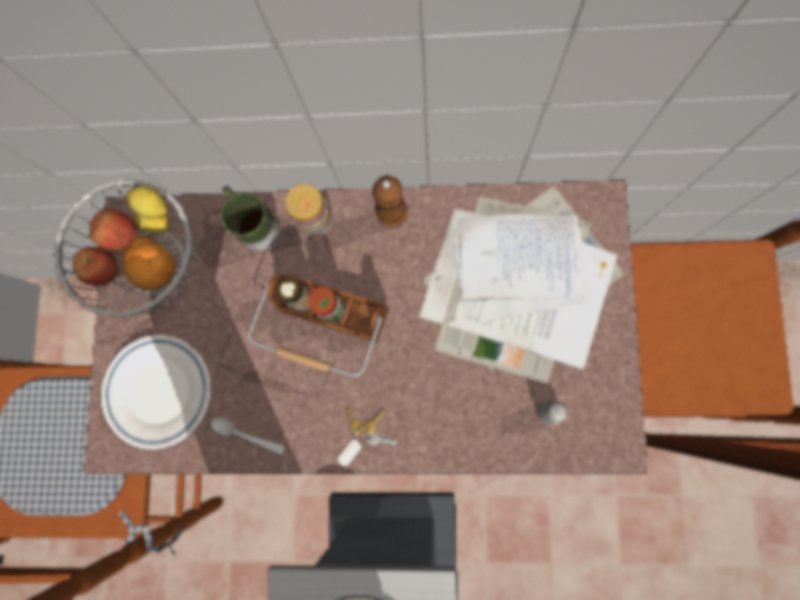

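The scene view shows the salt at (497,450), and the caddy around (365,310) with its handle folded toward the robot. In the top view the salt is at (553,412). The caddy runs from (280,290) to (375,322), its free well is at the right (-y) end, and the grip is at (302,360).

```bash
cat > h.py <<'E'
import numpy as np,cv2
def cloud(c):
    z=c["range_z"];v,u=np.mgrid[:z.shape[0],:z.shape[1]]
    P=np.stack([(u-c["cx"])/c["fx"]*z,(v-c["cy"])/c["fy"]*z,z],-1)
    T=np.linalg.inv(c["camera_from_world"]);W=P@T[:3,:3].T+T[:3,3]
    W[z<=0]=np.nan;return W
E
python3 - <<'E'
import numpy as np,cv2
from h import *
np.set_printoptions(precision=4,suppress=True)
for n in("top","scene"):
    c=dict(np.load(n+"0.npz"));W=cloud(c);print(n,np.linalg.inv(c["camera_from_world"])[:3,3],c["fx"])
    hgt=W[...,2]
    ok=(hgt>.02)&(hgt<.25)&(W[...,0]>.15)&(W[...,0]<.9)
    k,l,st,ce=cv2.connectedComponentsWithStats(ok.astype(np.uint8))
    for i in range(1,k):
        if st[i,4]>25:
            p=W[l==i];print(st[i],"min",p.min(0),"max",p.max(0),"mean",p.mean(0))
# top: grip region
c=dict(np.load("top0.npz"));W=cloud(c);s=.64
for (u,v) in [(278,350),(302,360),(328,369),(358,375),(375,335),(250,335),(265,292),(553,412),(372,318),(280,283),(322,300),(290,290)]:
    print((u,v),W[int(v*s),int(u*s)],c["color"][int(v*s),int(u*s)])
E
```

```text
top [ 0.4314 -0.135   1.0106] 364.72963118877516
[    0    60   512   143 25120] min [ 0.5714 -0.7741  0.02  ] max [0.8429 0.6912 0.25  ] mean [ 0.8133 -0.0073  0.1398]
[141 119  37  41 893] min [0.7049 0.1497 0.0201] max [0.8055 0.232  0.1052] mean [0.7478 0.1919 0.0644]
[182 118  30  32 675] min [0.7306 0.0525 0.02  ] max [0.7947 0.1177 0.1048] mean [0.7566 0.081  0.0847]
[ 288  131   99   99 6128] min [ 0.5003 -0.4302  0.02  ] max [ 0.7741 -0.1619  0.0451] mean [ 0.6511 -0.2832  0.0286]
[ 159  176   89   65 1803] min [ 0.4698 -0.0502  0.0202] max [0.6485 0.1688 0.1227] mean [0.5732 0.0615 0.0855]
[307 224  18  11  38] min [ 0.4874 -0.2556  0.0201] max [ 0.5144 -0.2105  0.024 ] mean [ 0.5005 -0.2328  0.0212]
[344 256  19  17 251] min [ 0.3877 -0.3377  0.0255] max [ 0.4285 -0.3021  0.0922] mean [ 0.4093 -0.3171  0.0706]
scene [-0.188  -0.6926  0.5071] 474.6341995096206
[    0    67   512   174 44403] min [ 0.4692 -0.5273  0.02  ] max [0.8506 1.212  0.25  ] mean [0.794  0.1603 0.1335]
[123 182  19   6  34] min [0.5274 0.3461 0.02  ] max [0.5497 0.4176 0.0221] mean [0.5399 0.384  0.0208]
[ 71 189  15  20  62] min [0.3508 0.3561 0.02  ] max [0.4334 0.4607 0.0224] mean [0.3805 0.4121 0.0209]
[ 298  209  143   96 6653] min [ 0.3871 -0.4352  0.02  ] max [ 0.777  -0.1628  0.0911] mean [ 0.6034 -0.2976  0.032 ]
(278, 350) [0.5109 0.1193 0.1136] [171 138 106]
(302, 360) [0.4953 0.0779 0.1158] [199 157 113]
(328, 369) [0.48   0.0378 0.115 ] [186 148 113]
(358, 375) [ 0.47   -0.011   0.1074] [170 155 150]
(375, 335) [ 0.5348 -0.038   0.1033] [142 129 121]
(250, 335) [0.5377 0.1663 0.1055] [150 136 131]
(265, 292) [0.6103 0.1461 0.1028] [152 138 132]
(553, 412) [ 0.4117 -0.3142  0.0896] [156 151 146]
(372, 318) [ 0.5614 -0.0341  0.1135] [135  86  54]
(280, 283) [0.6208 0.1173 0.1129] [88 69 48]
(322, 300) [0.5904 0.0467 0.1157] [134  95  58]
(290, 290) [0.6098 0.1013 0.114 ] [222 218 192]
```

```bash
python3 -m creep '[[[0.25,-1.1,0,-0.15],[0.5,-2.3,0,-0.3],[0.75,-3.5,0,-0.45],[1.0,-4.7,0,-0.6],[1.25,-5.9,0,-0.75],[1.5,-7.1,0,-0.9],[1.75,-8.3,0,-1.05],[2.0,-9.5,0,-1.2],[2.25,-10.7,0,-1.35],[2.5,-11.9,0,-1.48]]]' 1
python3 -m creep '[[[0.2,-1.1,-0.1,0],[0.4,-2.2,-0.3,0],[0.6,-3.3,-0.6,0],[0.7,-4.1,-0.9,0],[0.8,-4.3,-1.0,0],[0.8,-4.3,-1.0,0],[0.8,-4.3,-1.0,0],[0.8,-4.3,-1.0,0],[0.8,-4.3,-1.0,0],[0.8,-4.3,-1.0,0]]]'
python3 - <<'E'
from rig import r
import numpy as np,cv2
from h import *
np.set_printoptions(precision=4,suppress=True)
c=r.read_camera("wrist");np.savez("w1.npz",**c);W=cloud(c)
cv2.imwrite("pics/c.png",c["color"][:,:,::-1])
s=r.get_state();print(s["tool_pos"],s["orientation"],s["q"])
print(np.linalg.inv(c["camera_from_world"])[:3,3])
for C,n in((W,"w"),(cloud(dict(np.load("top0.npz"))),"t"),(cloud(dict(np.load("scene0.npz"))),"s")):
  d=np.hypot(C[...,0]-.409,C[...,1]+.317)<.04
  for lo,hi in((.02,.06),(.075,.085),(.085,.1)):
    p=C[d&(C[...,2]>lo)&(C[...,2]<hi)]
    if len(p)>5:print(n,lo,len(p),p.min(0),p.max(0),p.mean(0))
E
```

```text
time: 1.35
tool_pos: [0.3683, -0.1039, 0.3039]
orientation: [-0.564, 0.826, -0.0, 0.0]
ft_force: [1.6, 1.0, 0.3]
grip_width: 1.0
finger_force: 0.0
time: 2.6
tool_pos: [0.4086, -0.3166, 0.2542]
orientation: [-0.566, 0.824, -0.0, 0.0]
ft_force: [0.6, 0.5, -0.7]
grip_width: 1.0
finger_force: 0.0
[ 0.4086 -0.3166  0.2541] [-0.566   0.8244 -0.0001  0.0001] [-0.356   0.2107 -0.0771 -0.     -1.2826 -0.0116]
[ 0.3854 -0.3805  0.3241]
w 0.02 634 [ 0.3886 -0.3461  0.0209] [ 0.43   -0.3099  0.06  ] [ 0.4038 -0.3364  0.0445]
w 0.075 554 [ 0.3953 -0.3403  0.0751] [ 0.4291 -0.306   0.085 ] [ 0.4101 -0.3278  0.0813]
w 0.085 846 [ 0.3987 -0.3368  0.085 ] [ 0.4254 -0.3105  0.0907] [ 0.4118 -0.324   0.0875]
t 0.02 82 [ 0.3877 -0.3342  0.0255] [ 0.4285 -0.3021  0.0599] [ 0.4075 -0.3108  0.0435]
t 0.075 69 [ 0.3944 -0.3377  0.0756] [ 0.4261 -0.3062  0.0849] [ 0.4109 -0.3194  0.0811]
t 0.085 88 [ 0.3972 -0.3346  0.0851] [ 0.4213 -0.3075  0.0922] [ 0.4098 -0.3223  0.0881]
s 0.02 521 [ 0.3871 -0.3446  0.0201] [ 0.4243 -0.3039  0.0599] [ 0.3979 -0.3303  0.0402]
s 0.075 127 [ 0.3944 -0.3389  0.075 ] [ 0.4234 -0.3059  0.0849] [ 0.4028 -0.3278  0.0802]
s 0.085 114 [ 0.3974 -0.3349  0.0851] [ 0.4242 -0.3096  0.0911] [ 0.4086 -0.3237  0.0881]
```

View pics/c.png

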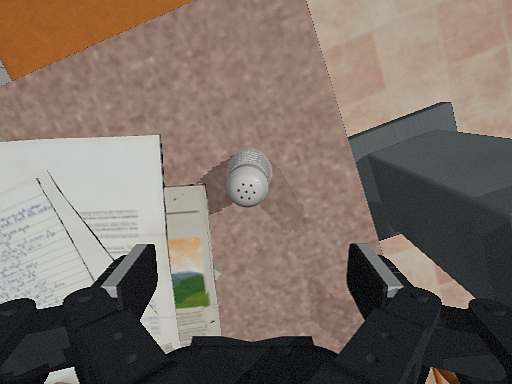

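The wrist view shows the shaker at (247,180), between the open fingers and with free table around it; its centre is about (0.4115,-0.3235).

```bash
python3 -m creep '[[[0.06,-0.14,0,0],[0.06,-0.14,-0.4,0],[0.06,-0.14,-0.9,0],[0.06,-0.14,-1.4,0],[0.06,-0.14,-1.9,0],[0.06,-0.14,-2.3,0],[0.06,-0.14,-2.6,0],[0.06,-0.14,-2.8,0],[0.06,-0.14,-2.84,0],[0.06,-0.14,-2.84,0]]]'
python3 -m creep '[[[0,0,0,0],[0,0,0,0],[0,0,0,0],[0,0,0,0],[0,0,0,0],[0,0,0,0],[0,0,0.3,0],[0,0,0.8,0],[0,0,1.6,0],[0,0,2.6,0]]]' -1 30
```

```text
time: 3.9
tool_pos: [0.4119, -0.3241, 0.1123]
orientation: [-0.566, 0.824, -0.0, 0.0]
ft_force: [-0.4, 0.1, -0.7]
grip_width: 1.0
finger_force: 0.0
time: 5.15
tool_pos: [0.4111, -0.3235, 0.243]
orientation: [-0.566, 0.825, 0.001, -0.0]
ft_force: [1.1, 0.0, -1.4]
grip_width: 0.438
finger_force: 28.8
```

```bash
python3 -m creep '[[[0.2,0.4,0.3,0],[0.5,1.1,0.6,0],[0.9,1.9,0.7,0],[1.3,2.7,0.7,0],[1.7,3.5,0.7,0],[2.1,4.2,0.7,0],[2.5,4.9,0.7,0],[2.8,5.5,0.7,0],[3.05,6.0,0.7,0],[3.18,6.2,0.7,0]]]'
python3 - <<'E'
from rig import r
import numpy as np,cv2
from h import *
np.set_printoptions(precision=4,suppress=True)
s=r.get_state();print(s["tool_pos"],s["ft_force"])
ims=[]
for n in("scene","wrist","top"):
    c=r.read_camera(n);np.savez(n+"2.npz",**c);ims.append(c["color"][:,:,::-1])
    if n=="scene":
        P=c["camera_from_world"]@np.r_[s["tool_pos"],1];print("tcp px",c["fx"]*P[0]/P[2]+c["cx"],c["fy"]*P[1]/P[2]+c["cy"])
u,v=int(c["cx"]),0
cv2.imwrite("pics/d.png",cv2.resize(ims[0][60:276,120:408],(800,600),interpolation=cv2.INTER_CUBIC))
cv2.imwrite("pics/e.png",ims[1])
E
```

```text
time: 6.4
tool_pos: [0.571, -0.0126, 0.2771]
orientation: [-0.566, 0.824, 0.0, 0.0]
ft_force: [-0.6, -0.7, -0.6]
grip_width: 0.433
finger_force: 28.9
[ 0.571  -0.0126  0.2771] [-0.6326 -0.7158 -0.5932]
tcp px 242.76772043874996 111.1712270285865
```

View pics/d.png

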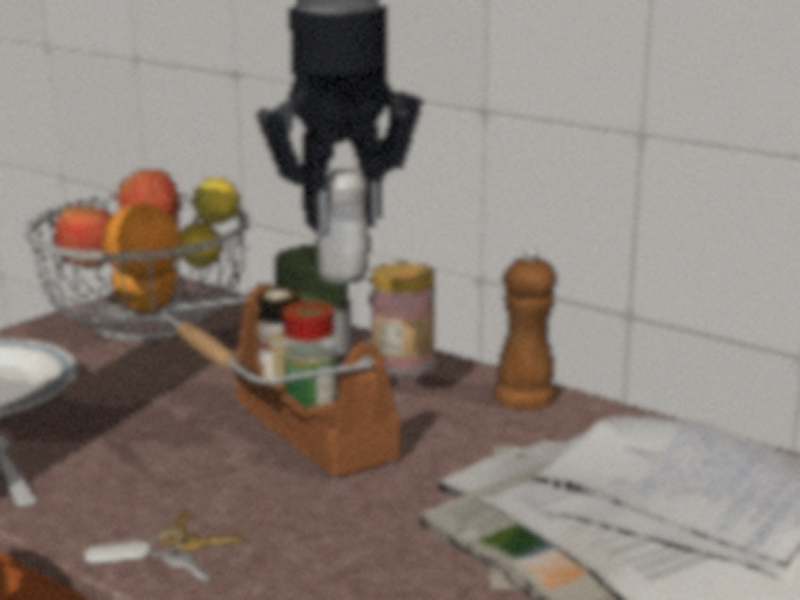

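View pics/e.png

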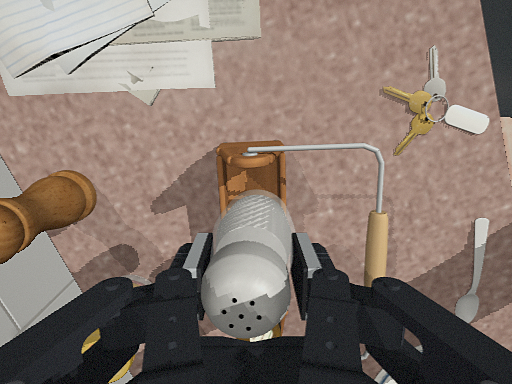

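The crop shows the shaker hanging upright in the fingers at (345,225), above the caddy. The wrist view shows it lined up with the caddy, with the free well at (248,180).

Run:
```python
import numpy as np
from h import *
np.set_printoptions(precision=4,suppress=True)
c=dict(np.load("scene2.npz"));W=cloud(c);col=c["color"].astype(int)
d=(np.hypot(W[...,0]-.571,W[...,1]+.0126)<.05)&(W[...,2]>.12)&(W[...,2]<.27)&(col.min(-1)>85)&(np.ptp(col,-1)<45)
p=W[d];print(len(p),np.percentile(p,[1,5,50,95,99],axis=0))
q=p[p[:,2]<.19]
cam=np.linalg.inv(c["camera_from_world"])[:2,3]
from scipy.optimize import least_squares
o=least_squares(lambda m:np.hypot(q[:,0]-m[0],q[:,1]-m[1])-.022,[.571,-.0126],loss='soft_l1',f_scale=.002);print("salt xy",o.x)
# caddy: wrist & top cloud near ears
th=-.367;X=np.array([np.cos(th),np.sin(th)]);Y=np.array([-X[1],X[0]]);C=np.array([.591,.0415])
for n in("wrist2","top2","top0"):
    W=cloud(dict(np.load(n+".npz")));L=np.stack([(W[...,:2]-C)@X,(W[...,:2]-C)@Y,W[...,2]],-1)
    for sg in(-1,1):
        m=(abs(L[...,1]-sg*.092)<.02)&(L[...,2]>.109)&(L[...,2]<.125)&(abs(L[...,0])<.03)
        if m.sum()>5:print(n,sg,m.sum(),np.percentile(L[m],[3,50,97],axis=0).ravel())
    m=(abs(L[...,1]+.059)<.03)&(abs(L[...,2]-.045)<.004)&(abs(L[...,0])<.045)
    if m.sum()>5:print(n,"wall",np.percentile(L[m][:,0],[2,10,50,90,98]))
```

```text
748 [[ 0.5425 -0.0345  0.1703]
 [ 0.5475 -0.033   0.175 ]
 [ 0.5604 -0.0242  0.2147]
 [ 0.5929 -0.0066  0.2529]
 [ 0.6017  0.0032  0.256 ]]
salt xy [ 0.5714 -0.0103]
wrist2 -1 346 [-0.0071 -0.0878  0.1092  0.0045 -0.0845  0.1135  0.0157 -0.0805  0.1161]
wrist2 1 6 [-0.001   0.0721  0.1131  0.0017  0.0724  0.1138  0.0037  0.0729  0.1146]
wrist2 wall [-0.03   -0.0284  0.0174  0.0347  0.0361]
top2 -1 30 [-0.0089 -0.0872  0.1099  0.0014 -0.084   0.1134  0.0131 -0.0801  0.1171]
top2 1 6 [-0.0218  0.074   0.1093 -0.0193  0.0924  0.1122 -0.0176  0.0957  0.1162]
top2 wall [-0.0325 -0.0312 -0.0263  0.0326  0.0337]
top0 -1 31 [-0.0097 -0.0878  0.1096  0.0014 -0.0842  0.1135  0.0118 -0.0803  0.1166]
top0 1 84 [-0.0197  0.0724  0.1099 -0.0065  0.0809  0.1136  0.0082  0.0988  0.1168]
top0 wall [-0.0326 -0.0311 -0.0081  0.032   0.0333]
```

```bash
python3 -m creep '[[[0.04,0.04,0,0],[0.04,0.04,-0.4,0],[0.04,0.04,-0.9,0],[0.04,0.04,-1.4,0],[0.04,0.04,-1.8,0],[0.04,0.04,-2.1,0],[0.04,0.04,-2.35,0],[0.04,0.04,-2.55,0],[0.04,0.04,-2.7,0],[0.04,0.04,-2.7,0]]]'
python3 - <<'E'
from rig import r
import numpy as np,cv2
c=r.read_camera("wrist");np.savez("wrist3.npz",**c)
cv2.imwrite("pics/f.png",c["color"][:,:,::-1])
E
```

```text
time: 7.8
tool_pos: [0.5724, -0.0119, 0.1415]
orientation: [-0.566, 0.825, 0.0, -0.0]
ft_force: [-0.1, -0.3, -0.4]
grip_width: 0.434
finger_force: 28.9
```

View pics/f.png

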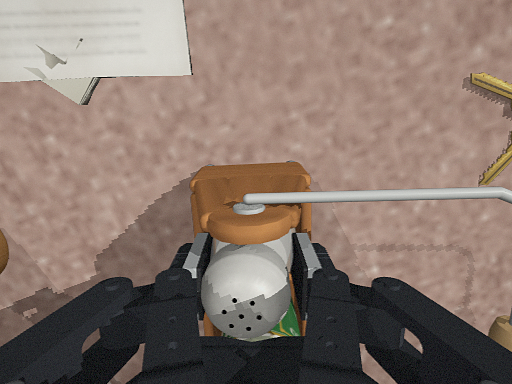

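The shaker sits centred in the well at (247,270) behind the end ear (248,225), with no contact force, so I'll seat it and release.

```bash
python3 -m creep '[[[0,0,-0.1,0],[0,0,-0.2,0],[0,0,-0.3,0],[0,0,-0.36,0],[0,0,-0.38,0],[0,0,-0.38,0],[0,0,-0.38,0],[0,0,-0.38,0],[0,0,-0.38,0],[0,0,-0.38,0]]]'
python3 -m creep '[[[0,0,0,0],[0,0,0,0],[0,0,0,0],[0,0,0,0],[0,0,0.1,0],[0,0,0.3,0],[0,0,0.7,0],[0,0,1.3,0],[0,0,2.0,0],[0,0,2.8,0]]]' 0.4
```

```text
time: 9.1
tool_pos: [0.5726, -0.0119, 0.1229]
orientation: [-0.566, 0.825, -0.0, 0.0]
ft_force: [-0.3, 0.6, -0.5]
grip_width: 0.435
finger_force: 28.9
time: 10.35
tool_pos: [0.5723, -0.0119, 0.2646]
orientation: [-0.566, 0.825, -0.0, 0.0]
ft_force: [0.8, 0.1, -0.6]
grip_width: 0.705
finger_force: 0.0
```

```bash
python3 -m creep '[[[-0.2,0.2,0,0],[-0.6,0.7,0,0],[-1.0,1.2,0,0],[-1.3,1.6,0,0],[-1.5,1.8,0,0],[-1.54,1.8,0,0],[-1.54,1.8,0,0],[-1.54,1.8,0,0],[-1.54,1.8,0,0],[-1.54,1.8,0,0]]]'
python3 - <<'E'
from rig import r
import numpy as np,cv2
from h import *
np.set_printoptions(precision=4,suppress=True)
C=np.array([.5928,.0462]);th=-.367;X=np.array([np.cos(th),np.sin(th)]);Y=np.array([-X[1],X[0]])
S={}
for n in("wrist","top","scene"):
    c=r.read_camera(n);W=cloud(c);S[n]=c;np.savez(n+"4.npz",**c);hs=cv2.cvtColor(c["color"],cv2.COLOR_RGB2HSV).astype(int)
    L=np.stack([(W[...,:2]-C)@X,(W[...,:2]-C)@Y,W[...,2]],-1)
    m=(abs(L[...,0]+.1)<.03)&(abs(L[...,1])<.048)&(L[...,2]>.09)&(L[...,2]<.135)&(hs[...,1]>70)
    if m.sum()>20:
        p=L[m];print(n,"grip",m.sum(),np.percentile(p,[2,50,98],axis=0).ravel(),"slope",np.polyfit(p[:,1],p[:,0],1))
    m=(np.hypot(L[...,0],L[...,1]+.059)<.03)&(L[...,2]>.08)&(L[...,2]<.12)&(hs[...,1]<60)
    if m.sum()>5:print(n,"salt top",m.sum(),np.percentile(L[m],[2,50,98],axis=0).ravel())
    for sg in(-1,1):
        m=(abs(L[...,1]-sg*.092)<.012)&(L[...,2]>.105)&(L[...,2]<.122)&(abs(L[...,0])<.03)
        if m.sum()>5:print(n,"ear",sg,m.sum(),np.percentile(L[m],[3,50,97],axis=0).ravel())
cv2.imwrite("pics/g.png",S["wrist"]["color"][:,:,::-1])
E
```

```text
time: 11.6
tool_pos: [0.4957, 0.0779, 0.2628]
orientation: [-0.566, 0.825, 0.0, -0.0]
ft_force: [-0.1, 0.4, 0.5]
grip_width: 0.698
finger_force: 0.0
wrist grip 2521 [-0.1076 -0.0461  0.1081 -0.0994 -0.0078  0.1137 -0.0914  0.0376  0.116 ] slope [-0.0458 -0.0999]
wrist salt top 1737 [-0.014  -0.0761  0.0819 -0.0021 -0.0615  0.095   0.0137 -0.046   0.0987]
wrist ear -1 585 [-0.0099 -0.0928  0.1056  0.0005 -0.0887  0.113   0.0154 -0.0848  0.1163]
top grip 159 [-0.1092 -0.0464  0.1072 -0.101  -0.017   0.1139 -0.0932  0.0121  0.1174] slope [-0.0414 -0.1018]
top salt top 140 [-0.0154 -0.0764  0.0853 -0.0007 -0.0624  0.0947  0.0148 -0.0466  0.1   ]
top ear -1 43 [-0.0134 -0.0936  0.1059  0.0009 -0.0894  0.1119  0.0151 -0.0853  0.117 ]
top ear 1 42 [-0.0216  0.0868  0.1051 -0.0069  0.0895  0.1122  0.0056  0.0992  0.1175]
scene grip 149 [-0.1093 -0.047   0.1038 -0.1044 -0.0129  0.1135 -0.0945  0.0367  0.1172] slope [-0.0664 -0.1043]
scene salt top 47 [-0.0145 -0.0724  0.0803 -0.009  -0.0619  0.0944  0.0032 -0.0511  0.1001]
scene ear -1 58 [-0.0098 -0.0937  0.1054  0.0013 -0.0904  0.1105  0.0142 -0.0841  0.1167]
scene ear 1 32 [-0.0243  0.0818  0.1056 -0.0105  0.0893  0.1134  0.0033  0.0967  0.118 ]
```

View pics/g.png

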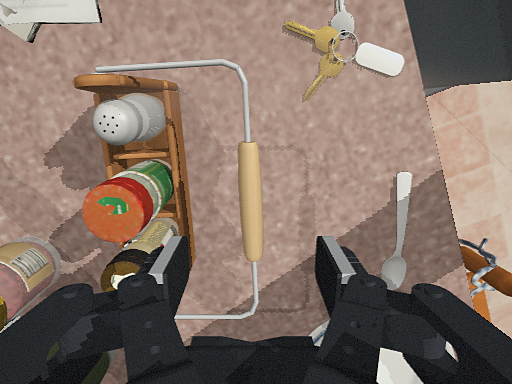

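The wrist view shows the salt standing in its well at (130,118), both jars in place, and the grip at (250,200) between the fingers. The measured slope means I need a small turn of about +0.04 rad before gripping.

```bash
python3 -m creep '[[[0,0.02,0,0.04],[0,0.02,-0.3,0.04],[0,0.02,-0.7,0.04],[0,0.02,-1.1,0.04],[0,0.02,-1.5,0.04],[0,0.02,-1.8,0.04],[0,0.02,-1.96,0.04],[0,0.02,-2.04,0.04],[0,0.02,-2.04,0.04],[0,0.02,-2.04,0.04]]]'
python3 -m creep '[[[0,0,0,0],[0,0,0,0],[0,0,0,0],[0,0,0,0],[0,0,0,0],[0,0,0,0],[0,0,0,0],[0,0,0,0],[0,0,0,0],[0,0,0,0]]]' -1 50
```

```text
time: 13.0
tool_pos: [0.4959, 0.0792, 0.1614]
orientation: [-0.582, 0.813, -0.0, 0.001]
ft_force: [-0.1, -0.1, 0.1]
grip_width: 0.698
finger_force: 0.0
time: 14.25
tool_pos: [0.4956, 0.0792, 0.1609]
orientation: [-0.582, 0.813, -0.0, 0.0]
ft_force: [2.6, -0.5, -0.8]
grip_width: 0.168
finger_force: 48.7
```

```bash
python3 -m creep '[[[0.02,-0.01,0.16,0],[0.05,-0.02,0.33,0],[0.09,-0.03,0.48,0],[0.14,-0.05,0.62,0],[0.2,-0.07,0.76,0],[0.27,-0.09,0.89,0],[0.35,-0.12,1.01,0],[0.44,-0.15,1.13,0],[0.54,-0.18,1.24,0],[0.64,-0.22,1.34,0]]]'
python3 - <<'E'
from rig import r
import numpy as np,cv2
c=r.read_camera("scene");np.savez("scene5.npz",**c)
cv2.imwrite("pics/i.png",cv2.resize(c["color"][80:296,120:408,::-1],(800,600),interpolation=cv2.INTER_CUBIC))
E
```

```text
time: 15.5
tool_pos: [0.5275, 0.0683, 0.2283]
orientation: [-0.582, 0.813, 0.0, -0.0]
ft_force: [-1.5, 1.8, 0.4]
grip_width: 0.17
finger_force: 49.1
```

View pics/i.png

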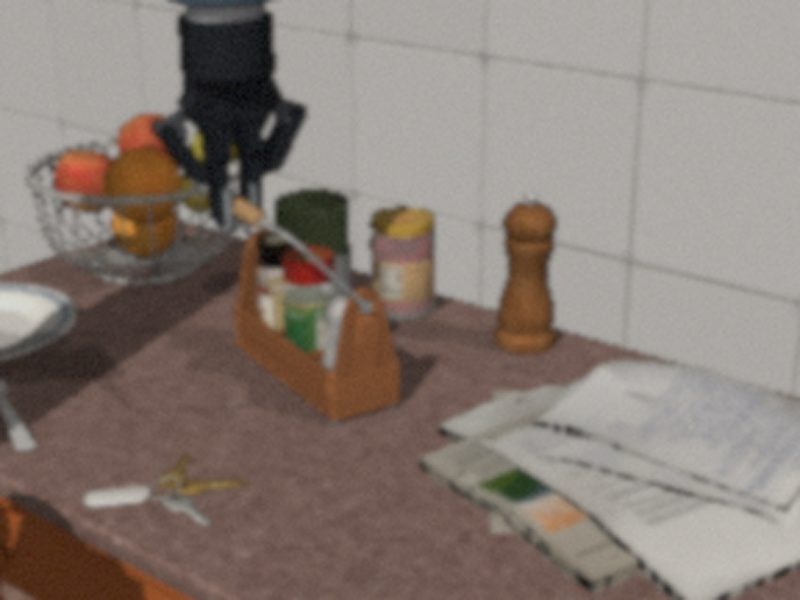

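The handle is swinging up as intended, with the grip at (248,210) in the fingers. The caddy hasn't moved and its contents are standing.

```bash
python3 -m creep '[[[0.11,-0.03,0.09,0],[0.23,-0.07,0.18,0],[0.35,-0.11,0.26,0],[0.47,-0.16,0.33,0],[0.6,-0.2,0.39,0],[0.74,-0.25,0.43,0],[0.88,-0.3,0.47,0],[1.02,-0.34,0.49,0],[1.14,-0.38,0.5,0],[1.25,-0.42,0.5,0]]]'
python3 -m creep '[[[0,0,0,0],[0,0,0,0],[0,0,0.01,0],[0,0,0.03,0],[0,0,0.06,0],[0,0,0.1,0],[0,0,0.15,0],[0,0,0.2,0],[0,0,0.25,0],[0,0,0.3,0]]]' - 70
python3 - <<'E'
from rig import r
import numpy as np,cv2
from h import *
np.set_printoptions(precision=4,suppress=True)
c=r.read_camera("scene");np.savez("scene6.npz",**c);W=cloud(c)
cv2.imwrite("pics/j.png",cv2.resize(c["color"][60:276,120:408,::-1],(800,600),interpolation=cv2.INTER_CUBIC))
E
```

```text
time: 16.8
tool_pos: [0.5916, 0.047, 0.2542]
orientation: [-0.582, 0.813, -0.001, 0.002]
ft_force: [0.0, 1.9, 6.3]
grip_width: 0.171
finger_force: 49.6
time: 18.05
tool_pos: [0.59, 0.0471, 0.268]
orientation: [-0.582, 0.813, 0.0, -0.0]
ft_force: [-0.1, 0.7, -9.1]
grip_width: 0.164
finger_force: 68.3
```

View pics/j.png

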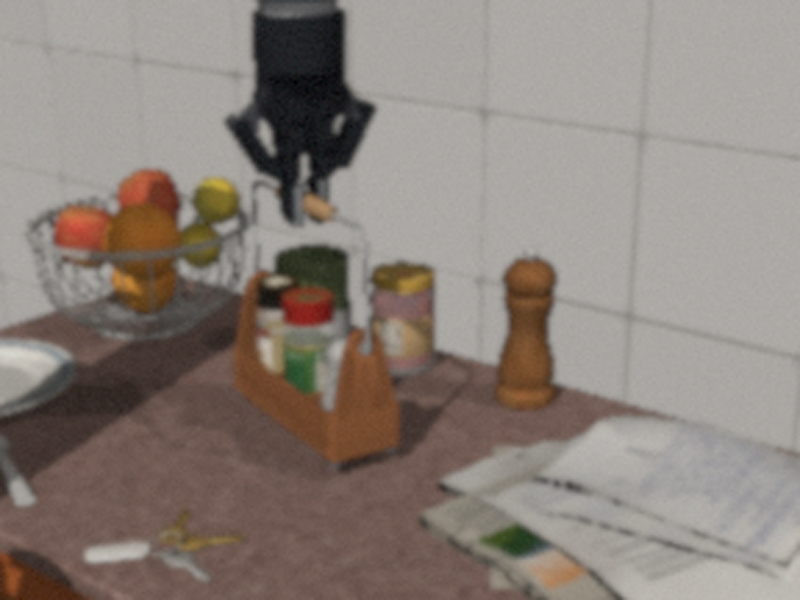

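The handle is upright and the caddy is just off the table and looks level, with the contents standing. I'll lift the rest of the way.

```bash
python3 -m creep '[[[0,0,0.1,0],[0,0,0.25,0],[0,0,0.45,0],[0,0,0.65,0],[0,0,0.85,0],[0,0,1.05,0],[0,0,1.25,0],[0,0,1.45,0],[0,0,1.6,0],[0,0,1.7,0]]]'
python3 -m creep '[[[0,0,0,0],[0,0,0,0],[0,0,0,0],[0,0,0,0],[0,0,0,0],[0,0,0,0],[0,0,0,0],[0,0,0,0],[0,0,0,0],[0,0,0,0]]]'
python3 - <<'E'
from rig import r
import numpy as np,cv2
from h import *
np.set_printoptions(precision=4,suppress=True)
C=np.array([.590,.0473]);th=-.325;X=np.array([np.cos(th),np.sin(th)]);Y=np.array([-X[1],X[0]])
c=r.read_camera("scene");W=cloud(c);cs=c["color"][20:236,120:408,::-1]
cv2.imwrite("pics/k.png",cv2.resize(cs,(800,600),interpolation=cv2.INTER_CUBIC))
L=np.stack([(W[...,:2]-C)@X,(W[...,:2]-C)@Y,W[...,2]],-1);hs=cv2.cvtColor(c["color"],cv2.COLOR_RGB2HSV).astype(int)
def fit(m,name):
    p=L[m]; 
    for _ in range(3):
        n=np.linalg.svd(p-p.mean(0))[2][2]if 0 else np.linalg.eigh(np.cov(p.T))[1][:,0]
        e=abs((p-p.mean(0))@n);p=p[e<2.5*e.mean()]
    print(name,len(p),n,p.min(0),p.max(0))
wood=(hs[...,1]>110)&(hs[...,0]<20)
fit(wood&(abs(L[...,1]+.094)<.012)&(abs(L[...,0])<.03)&(L[...,2]>.09)&(L[...,2]<.23),"end -y")
fit(wood&(abs(L[...,0]+.033)<.012)&(abs(L[...,1])<.08)&(L[...,2]>.09)&(L[...,2]<.16),"front")
E
```

```text
time: 19.35
tool_pos: [0.5901, 0.0471, 0.3534]
orientation: [-0.582, 0.813, -0.0, 0.0]
ft_force: [-0.2, 0.6, -8.8]
grip_width: 0.167
finger_force: 68.4
time: 20.6
tool_pos: [0.5901, 0.0471, 0.3529]
orientation: [-0.582, 0.813, 0.0, 0.0]
ft_force: [-0.1, 0.2, -7.8]
grip_width: 0.162
finger_force: 68.3
end -y 776 [-0.0059 -1.      0.004 ] [-0.0297 -0.0952  0.1035] [ 0.0297 -0.0892  0.2138]
front 471 [ 0.9999  0.0024 -0.0117] [-0.0331 -0.0792  0.1037] [-0.0294  0.0796  0.1469]
```

View pics/k.png

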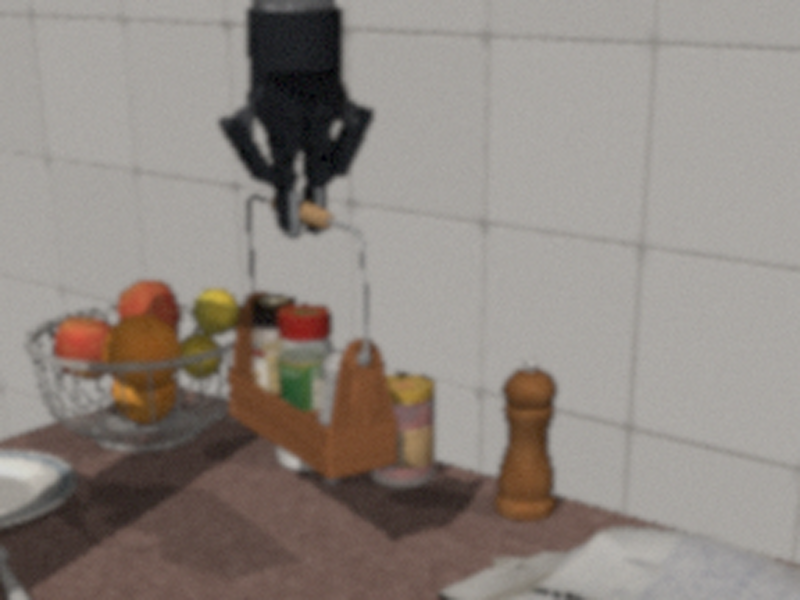

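The caddy hangs level (tilt about 0.01 rad) with its underside about 0.10 m up and the handle upright. The shaker and both jars are standing in their wells, so I'm handing the job in.

```bash
python3 -c "
from rig import r
print(r.close_job())"
```

```text
the job is handed in; nothing more can be done
None
```

The salt shaker is in the free well and the handle is upright; I handed the job in at about 20.6 s, still holding the caddy level and steady by its grip about 10 cm up, with the shaker and both jars standing and the other things not touched by the arm (no verdict was returned).

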